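Re-set a bench gauge to its mark from the slack side

ROBOT

A 6-joint arm with a two-finger parallel gripper is mounted at the origin on a cart in front of the work surface, level with it; the furniture and walls round the work are solid. World frame = base frame: x ahead of the robot, y to its left, z up, the work surface at z = 0. Lengths are in m, angles in rad, forces in N, time in s.
With the tool pointing down it reaches from about 0.35 to 0.85 m from the base axis. Payload 8.1 kg.
Tool frame: the origin (TCP) lies at the centre of the arm's flange, where the gripper is bolted on; the fingertips stand 186 mm ahead of it and the grasp point (between the pads) lies 167 mm ahead of it (robot.grasp_offset is the distance from the TCP to the grasp point, in m); z points along the fingers, y is the line along which they close (so a half turn about z gives the same grasp; the last joint's range is limited). The gripper opens to 93 mm and grips with 3 to 60 N. Pads are 15 mm wide; open, the fingers measure 128 mm over their backs; the gripper's body (75 mm by 188 mm) begins 65 mm behind the grasp point.
Start: joints at [1.18, 0.13, 1.488, -0, 1.523, -0.085], TCP at [0.181, 0.572, 0.405] pointing down, gripper open.
Joint ranges: [-2.96, 2.96], [-0.89, 2.26], [0.02, 2.5], [-1.34, 4.48], [0, 2.73], [-2.66, 2.66]. Speed limits (rad/s): [2.39, 2.39, 2.79, 3.14, 3.14, 3.14].

INTERFACE

Orientations are given as a rotation vector (axis times angle).
In Python, from plant import robot gives the robot as it stands.
- The arm moves only by the tool drive_tool, never from a script. Its argument "moves" is one flat list of numbers, 7 for each row, row after row: the finger opening in mm, from 0 to 93, then the shift along the tool's x, y, z in mm, then the turn, a rotation vector about the tool's x, y, z in degrees. A call has 1 to 8 rows; each row shifts and turns the commanded pose from where the row before left it, along the tool's axes as they then stand; what a row does not reach is not made up. A row lasts 1/10 s, in which the tool goes at most 50 mm and 8.59 degrees, less where a joint would pass 70% of its speed; a pose out of reach is approached as far as the arm can. A call is refused whole if a number of a shift passes 50 or a number of a turn 8.59, either way. A call with a gripper value outside its range is refused whole. The fingers move at their own pace and stop on an object; "grip_force" is the grip in N (left out, the last holds). Time passes only in rows, so rows that do not move let the fingers close. It gives the time, the measured TCP pose, the force, the opening and the grip force at its end, in the units of the state.
- robot.read_state(): the state, without advancing time (a new reading comes with each control period).
- robot.read_camera(name): name is "scene" or "top" or "wrist"; returns a dict with "color" (400x640x3 uint8, red, green, blue), "depth" (400x640 float32, m along the optical axis (not along the pixel's ray), 0 where there is no reading), "mtx" (3x3 intrinsics, pixels), "dist_coeffs" ([k1, k2, p1, p2, k3] as OpenCV has them; the pictures are not rectified), "R" (3x3) and "t" (3): a world point X has camera coordinates R X + t. Camera axes: x right, y down, z forward; pixel columns grow to the right and rows downward; lengths in m; the calibration is good to about 2 mm. A picture is of the moment at which its call begins.
- robot.close_job(): hands the job in; it is judged then, once.
The state is a dict: "t": time; "q": joint angles; "dq": joint speeds; "joint_torque": joint torques, N m; "tool_pos": TCP position; "orientation": TCP orientation; "force": force on the tool from outside, world axes, zero at the start; "wrist_torque": the same for the moment, N m; "opening": finger opening in m; "gripper_force": force on a finger pad.
Only numpy, scipy, OpenCV 4.12 (cv2) and the standard library are available. Lean on these libraries where they do the work, as an engineer would, in place of code of your own. Each camera call takes 0.05 s, during which the arm holds its last target. There are 200 camera calls.

TASK

The bench gauge has been wound up past its mark on the brass weight. Turn the handwheel back until the needle has dropped to its resting place and the weight is free, then wind it up again until the needle comes up to the green mark, and leave it there with the brass drive block still bearing on the ram's front lug: the last turn must be a closing one, so if you run past, back right off and come up afresh. Go by feel and gently - do not crush the weight, jam the ram on its back stop or push the gauge's neighbours about.

Things in the scene. Friction and masses are not known exactly. Their poses are not given: they have to be found in the camera images.
- gauge: grey cast bench gauge, 74 (x) by 296 mm (y), fixed to the worktop; origin under the middle of its bed, on the worktop. Its y axis runs along the bed: headstock with handwheel at the -y end (right, seen from the robot), tailstock with round white dial (rim about 150 mm up) at the +y end. Between ram face and anvil the brass weight stands on a steel rest table, top 26 mm above the worktop
- wheel (a joint): turn of the handwheel in rad, growing clockwise seen from above, which closes: it drives a rack with the brass drive block towards the gauge's +y, 6 mm per rad. Black disc of 86 mm diameter, 10 mm thick, vertical shaft, top face 94 mm above the worktop, white graduations on its rim; friction 0.03 N m. At 0 the crank handle stands to the gauge's -x of the shaft
- wheel_axis (a point): point on the handwheel's shaft at the height of its top face (95 mm above the worktop)
- handle_mid (a point): middle of the black upright crank handle, which spins freely on a pin 32 mm from the wheel's shaft: a cylinder 14 to 15 mm in diameter, standing on the wheel's top face from 95 to 136 mm above the worktop; the point is on its axis, 115 mm above the worktop
- ram: steel ram, 40 mm wide, sliding along the gauge's y, with a front and a rear lug on its back and a round 24 mm measuring face at its +y end. Stiff: about 18 N of friction, stays where left. Origin: a point that moves with it (on the gauge's origin when the ram face is 11 mm towards +y of the bed's middle)
- ram_face (a point): centre of the ram's measuring face, 42 mm above the worktop
- ram_back (a point): centre of the ram's rear end, which meets the back stop when the ram is wound too far back
- back_stop: dark steel bar on the headstock; its face, 59 mm towards -y from the gauge's middle, stops the ram's rear end. About 5 mm of ram travel are left to it when the weight has just come free
- block_front (a point): centre of the front (+y) face of the brass drive block (34 x 16 x 12 mm). The block moves the ram only by contact: it sits with several mm of end play (worn) between the ram's two lugs, so after each change of direction the wheel turns almost free until the block meets the other lug
- front_lug (a point): centre of the rear (-y) face of the ram's front lug, on which the drive block bears when closing; the two points coincide within a fraction of a mm when it bears, otherwise the block's lies towards -y by the gap
- anvil: spring-loaded anvil in the tailstock, round 24 mm face towards the ram; it presses with 3 N at its resting place, plus 2 N for each mm it is pushed in; 6.3 mm of travel in all, then it bottoms hard
- anvil_face (a point): centre of the anvil's face, 42 mm above the worktop
- needle (a joint): swing of the black needle on the dial in rad, which shows the anvil's force: 0.12 rad per N (0.24 rad per mm of anvil travel); 0 at the green mark (9 N, anvil pushed in 3 mm), positive past it (needle to the right, seen from the robot), -0.72 at rest (3 N), red ticks from +0.6, +0.79 bottomed
- needle_tip (a point): tip of the needle, 46 mm from its pivot on the dial
- weight: brass check weight, round, 38 mm in diameter (cylinder of 33 mm height, small knob above, 48 mm in all), standing upright on the rest table; origin under its centre
- tweezers: steel forceps lying flat, 124 mm long; leave alone
- loupe: folding loupe, closed, 50 x 28 x 16 mm; leave alone
- caliper: steel vernier caliper lying flat, 210 mm long; leave alone
- eraser: blue and white eraser, 45 x 21 x 13 mm; leave alone

How it is judged:
By the outcome, as a careful person would: the job done as asked, in the order asked, and still so for the second after the job is handed in, with the robot touching nothing.
It also fails if it takes over 45 s, if anything falls off the work surface, if the arm or the gripper's body presses on something with over 40 N, if the wrist force passes 120 N, or if a joint passes its speed limit or range.

## Working session

There is one attempt and no reset: what is moved stays moved. The work goes in short steps, Python scripts to look and compute and a tool call to move; the robot and the scene stay as the last step left them, time stands still between calls to the robot, and variables do not carry over. Pictures are saved under pics/ and viewed, at most 13 in all, crops included, and the job is handed in when it is done.

Besides the shell and the picture viewer there is one more tool, called after ">>>" in YAML: its name, and indented under it one key for each argument. drive_tool: Moves the arm, as the interface text tells. Its arguments: {"type":"object","properties":{"moves":{"type":"array","items":{"type":"number"}},"grip_force":{"type":"number"}},"required":["moves"]}

```bash
mkdir -p pics; ls; python3 - <<'E'
from plant import robot
import cv2,numpy as np
s=robot.read_state();print(s)
ims=[]
for n in ["scene","top"]:
    c=robot.read_camera(n);np.savez(f"pics/{n}0.npz",**c)
    cv2.imwrite(f"pics/{n}0.png",c["color"][...,::-1]); print(n,c["mtx"],c["dist_coeffs"],c["R"],c["t"])
E
```

```text
pics
{'t': 0.0, 'q': array([ 1.17960414e+00,  1.31161801e-01,  1.48927321e+00,  2.20210594e-05,
        1.52302262e+00, -8.53981807e-02]), 'dq': array([ 0.00011164, -0.00196552, -0.00061559, -0.00034456, -0.00183058,
       -0.00079664]), 'joint_torque': array([-2.18455818e-03, -5.59822905e+01, -4.91750407e+01,  7.64503470e-02,
        3.49719578e-02, -1.19955143e-04]), 'tool_pos': array([0.18051505, 0.57195786, 0.4036901 ]), 'orientation': array([-4.78401923e-01, -3.10448512e+00,  2.83814787e-03]), 'force': array([-0.710721  , -0.3916927 ,  0.46432948]), 'wrist_torque': array([ 0.02766325, -0.0010231 ,  0.03189077]), 'gripper_force': 0.0, 'opening': 0.09338310954356345}
scene [[373.39819786   0.         315.52384544]
 [  0.         373.39819786 201.24818641]
 [  0.           0.           1.        ]] [0.0155864 0.        0.        0.        0.       ] [[ 0.56704319 -0.8235431   0.01545258]
 [-0.5191336  -0.37188418 -0.76954692]
 [ 0.63950163  0.42834439 -0.63840328]] [-0.45765146  0.30241155  0.65113282]
top [[437.74169786   0.         331.9893168 ]
 [  0.         437.74169786 199.70320315]
 [  0.           0.           1.        ]] [0.01852404 0.         0.         0.         0.        ] [[ 0.12047522 -0.99271404  0.00213427]
 [-0.96208158 -0.11728712 -0.24625752]
 [ 0.24471362  0.02761459 -0.96920208]] [-0.23727936  0.54251969  1.01322443]
```

View pics/scene0.png

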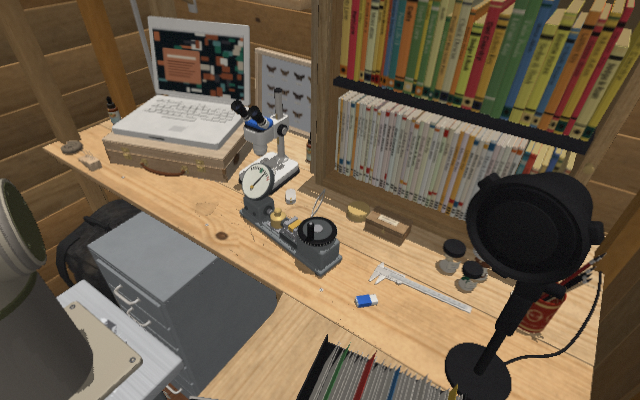

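View pics/top0.png

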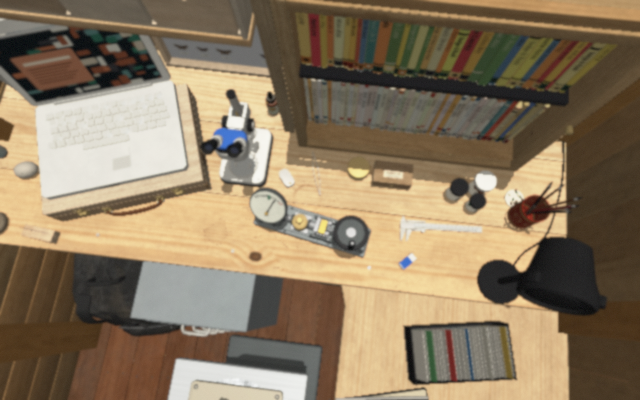

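The scene view shows the gauge with its dial at (257,181) and wheel at (318,231). In the top view the dial is at (268,207) and the wheel at (350,235). Next I'll zoom in on both.

```bash
cat > h.py <<'E'
import cv2,numpy as np
def ray(c,uv):
    p=cv2.undistortPoints(np.array([[uv]],float),c["mtx"],c["dist_coeffs"])[0,0]
    return -c["R"].T@c["t"], c["R"].T@np.array([p[0],p[1],1.])
def plane(c,uv,z):
    o,d=ray(c,uv); return o+d*(z-o[2])/d[2]
def proj(c,X):
    return cv2.projectPoints(np.array(X,float).reshape(-1,3),cv2.Rodrigues(c["R"])[0],c["t"],c["mtx"],c["dist_coeffs"])[0][:,0]
def crop(c,u0,v0,w,h,k):
    return cv2.resize(np.ascontiguousarray(c["color"][v0:v0+h,u0:u0+w,::-1]),None,fx=k,fy=k,interpolation=cv2.INTER_CUBIC)
E
python3 - <<'E'
from h import *
a=np.load("pics/scene0.npz");b=np.load("pics/top0.npz")
cv2.imwrite("pics/z0.png",np.hstack([crop(a,230,155,120,125,3)[:375],crop(b,245,180,130,75,3)[:225].copy() if 0 else cv2.copyMakeBorder(crop(b,240,180,133,80,3),0,135,0,0,0)]))
# wheel: dark blob in top near 350,235
for c,r in((b,(325,210,50,50)),(a,(295,212,46,40))):
    u,v,w,h=r;g=c["color"][v:v+h,u:u+w].max(2);m=(g<60).astype(np.uint8)
    cs=max(cv2.findContours(m,0,2)[0],key=cv2.contourArea);e=cv2.fitEllipse(cs);uv=np.add(e[0],(u,v));print(uv,e[1:],plane(c,uv,.092))
E
```

```text
[350.16480827 247.61510086] ((4.824947834014893, 9.844902992248535), 86.68170166015625) [ 0.45109354 -0.22707196  0.092     ]
[316.86256599 231.3220253 ] ((28.725507736206055, 38.497642517089844), 93.53608703613281) [ 0.48263865 -0.22517006  0.092     ]
```

View pics/z0.png

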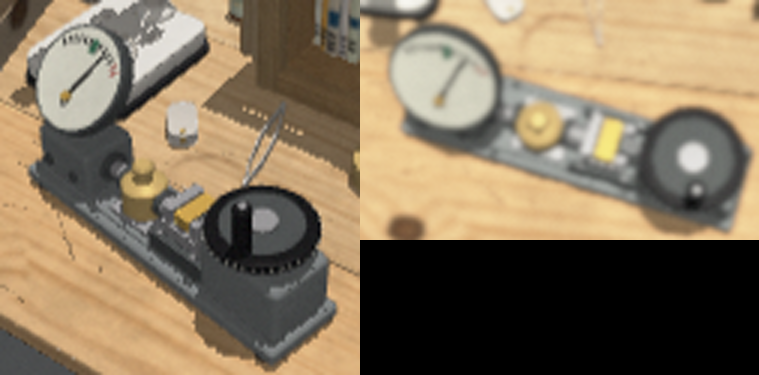

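```bash
python3 - <<'E'
from h import *
from plant import robot
a=np.load("pics/scene0.npz");b=np.load("pics/top0.npz")
print("hub",plane(b,(351,232.3),.095),plane(a,(318,228.3),.095))
print("handle top",plane(b,(351.7,241.5),.136),plane(a,(310.3,222.0),.136))
print("weight top",plane(b,(240+181/3,180+115/3),.074),plane(a,(230+143/3,155+161/3),.074))
c=robot.read_camera("wrist");s=robot.read_state()
R=cv2.Rodrigues(s["orientation"])[0];print(R)
print("cam in tool", R.T@(-c["R"].T@c["t"]-s["tool_pos"]), c["R"]@R,c["mtx"])
E
```

```text
hub [ 0.48697938 -0.22495076  0.095     ] [ 0.48919486 -0.22359921  0.095     ]
handle top [ 0.45888697 -0.22781684  0.136     ] [ 0.45960318 -0.22375252  0.136     ]
weight top [ 0.51004692 -0.0994945   0.074     ] [ 0.50743672 -0.09570165  0.074     ]
[[-9.53603921e-01  3.01063572e-01 -5.35802597e-04]
 [ 3.01064028e-01  9.53603013e-01 -1.32101808e-03]
 [ 1.13232548e-04 -1.42103891e-03 -9.99998984e-01]]
cam in tool [0.08097843 0.00095695 0.01921287] [[-1.07387072e-04  9.99999924e-01  3.74971133e-04]
 [-9.58087892e-01  4.53338287e-06 -2.86474415e-01]
 [-2.86474395e-01 -3.90018951e-04  9.58087819e-01]] [[285.22860092   0.         316.51472972]
 [  0.         285.22860092 196.22092495]
 [  0.           0.           1.        ]]
```

>>> drive_tool:
  moves: [93,-37,-29,0,0,0,0,93,-37,-29,0,0,0,0,93,-37,-29,0,0,0,0,93,-37,-29,0,0,0,0,93,-37,-29,0,0,0,0,93,-37,-29,0,0,0,0,93,-37,-29,0,0,0,0]

```text
t: 0.85
tool_pos: [0.367, 0.2989, 0.4046]
orientation: [0.478, 3.105, 0.0]
force: [1.3, 0.7, 0.1]
opening: 0.0931
gripper_force: 0.0
```

>>> drive_tool:
  moves: [93,-23,-39,0,0,0,0,93,-23,-39,0,0,0,0,93,-23,-39,0,0,0,0,93,-23,-39,0,0,0,0,93,-23,-39,0,0,0,0,93,-23,-39,0,0,0,0,93,-23,-39,0,0,0,0,93,-23,-39,0,0,0,0]

```text
t: 1.65
tool_pos: [0.4479, -0.0542, 0.4047]
orientation: [0.479, 3.105, 0.0]
force: [1.8, 1.3, 0.2]
opening: 0.0927
gripper_force: 0.0
```

>>> drive_tool:
  moves: [93,-23,-39,0,0,0,0,93,-15,-37,0,0,0,0,93,-15,-37,0,0,0,0,93,-15,-37,0,0,0,0,93,0,0,0,0,0,-8.3,93,0,0,0,0,0,0]

```text
t: 2.25
tool_pos: [0.4674, -0.2169, 0.4041]
orientation: [-0.252, -3.13, -0.001]
force: [0.1, 1.1, -1.3]
opening: 0.0929
gripper_force: 0.0
```

```bash
python3 - <<'E'
from h import *
from plant import robot
c=robot.read_camera("wrist");np.savez("pics/w1.npz",**c)
cv2.imwrite("pics/w1.png",c["color"][...,::-1])
E
```

```text
(no output)
```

View pics/w1.png

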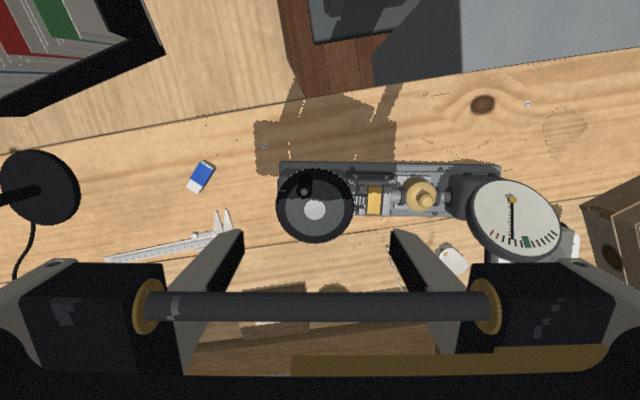

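The wrist view shows the hub at about (315,209), the handle top at about (305,190), the drive block at (374,199), the weight at (420,195) and the dial at (513,218).

```bash
python3 - <<'E'
from h import *
c=np.load("pics/w1.npz");im=c["color"]
sub=im[165:245,270:360].astype(int);m=(sub.min(2)>120)&(np.ptp(sub,axis=2)<25)
n,l,st,ce=cv2.connectedComponentsWithStats(m.astype(np.uint8));i=min(range(1,n),key=lambda i:np.hypot(*(ce[i]-(45,44)))if st[i,4]>40 else 99)
hub=ce[i]+(270,165);H=plane(c,hub,.095);print("hub",hub,st[i],H)
m=((c["color"].max(2)<75)).astype(np.uint8);k=np.zeros_like(m);k[162:248,272:358]=m[162:248,272:358]
cs=max(cv2.findContours(k,0,2)[0],key=cv2.contourArea);e=cv2.fitEllipse(cv2.convexHull(cs));print("rim",e,plane(c,e[0],.094))
sub=im[180:212,398:445].astype(int);m=(sub[...,0]-sub[...,2]>50)
y,x=np.nonzero(m);print("weight px",x.mean()+398,y.mean()+180,plane(c,(x.mean()+398,y.mean()+180),.062))
cv2.imwrite("pics/w1z.png",np.vstack([crop(c,265,155,100,92,6)[:300*2,:600]]))
cv2.imwrite("pics/w1z.png",np.hstack([crop(c,270,160,90,88,5),cv2.copyMakeBorder(crop(c,345,155,60,88,5),0,0,0,0,0)]))
E
```

```text
hub [314.23229462 209.25212465] [ 34  34  22  21 353] [ 0.48718365 -0.22132581  0.095     ]
rim ((317.3449401855469, 188.56283569335938), (87.69881439208984, 109.7538833618164), 9.27015495300293) [ 0.46523271 -0.21439205  0.094     ]
weight px 420.50461538461536 196.1646153846154 [ 0.50252758 -0.0962262   0.062     ]
```

View pics/w1z.png

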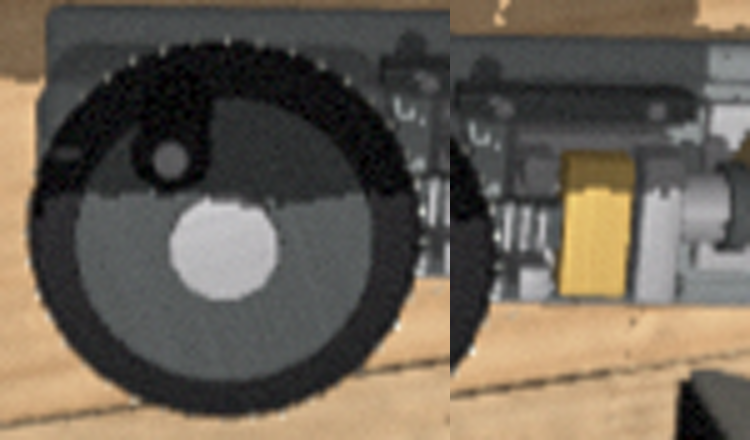

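```bash
python3 - <<'E'
from h import *
from plant import robot
c=np.load("pics/w1.npz");print(plane(c,(303.6,191.2),.1355))
s=robot.read_state();R=cv2.Rodrigues(s["orientation"])[0];print(R.round(3),s["tool_pos"])
H=np.array([.4872,-.2213]);P=plane(c,(303.6,191.2),.1355)[:2]
print(np.linalg.norm(P-H),np.degrees(np.arctan2(*(P-H)[::-1])))
G=R.T@np.array([P[0]-s["tool_pos"][0],P[1]-s["tool_pos"][1],0]);print(G)
E
```

```text
[ 0.45464827 -0.22546793  0.1355    ]
[[-0.987  0.164 -0.001]
 [ 0.164  0.987  0.001]
 [ 0.001  0.001 -1.   ]] [ 0.46752458 -0.21606916  0.40427336]
0.0328174814079001 -172.70353372996644
[ 1.11640183e-02 -1.13798549e-02  3.23260215e-06]
```

>>> drive_tool:
  moves: [50,10,-11,0,0,0,0,50,0,0,40,0,0,0,50,0,0,40,0,0,0,50,0,0,30,0,0,0,50,0,0,9,0,0,0,50,0,0,0,0,0,0]
  grip_force: 20

```text
t: 2.9
tool_pos: [0.4553, -0.2245, 0.2847]
orientation: [-0.253, -3.129, -0.002]
force: [0.1, -0.0, 0.4]
opening: 0.0516
gripper_force: 0.0
```

```bash
python3 - <<'E'
from h import *
from plant import robot
c=robot.read_camera("wrist");s=robot.read_state();print(s["tool_pos"],s["force"],s["opening"])
d=robot.read_camera("scene")
cv2.imwrite("pics/w2.png",np.hstack([cv2.copyMakeBorder(crop(c,170,100,400,200,1),0,100,0,0,0),crop(d,230,155,120,100,3)]))
E
```

```text
[ 0.45601192 -0.22497281  0.28647724] [ 0.7910994  -0.44520332  0.74714119] 0.05057226597497242
```

View pics/w2.png

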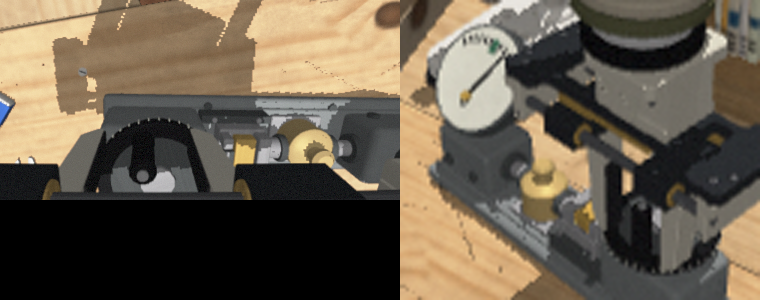

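The handle stands between the fingers, and the dial can still be seen in the scene camera, with the needle past the green mark. I'll grip and write a needle reader.

>>> drive_tool:
  moves: [5,0,0,0,0,0,0,5,0,0,0,0,0,0,5,0,0,0,0,0,0,5,0,0,0,0,0,0,5,0,0,0,0,0,0]
  grip_force: 20

```text
t: 3.5
tool_pos: [0.4561, -0.2252, 0.286]
orientation: [0.252, 3.131, -0.001]
force: [-0.7, -0.6, 2.0]
opening: 0.0144
gripper_force: 0.8
```

```bash
cat > needle.py <<'E'
from h import *
def face(c,box):
    u,v,w,h=box;s=c["color"][v:v+h,u:u+w].astype(int)
    m=((s.min(2)>135)&(np.ptp(s,axis=2)<50)).astype(np.uint8)
    n,l,st,ce=cv2.connectedComponentsWithStats(m);i=1+np.argmax(st[1:,4])
    k=max(cv2.findContours((l==i).astype(np.uint8),0,1)[0],key=len)
    e=cv2.fitEllipse(cv2.convexHull(k));return ((e[0][0]+u,e[0][1]+v),e[1],e[2])
def rect(c,e,S=300):
    a=np.radians(e[2]);A=np.array([[np.cos(a),-np.sin(a)],[np.sin(a),np.cos(a)]])
    M=A@np.diag([e[1][0],e[1][1]])/2@A.T/(S*.48)   # out(centred)->image
    T=np.hstack([M,(np.array(e[0])-M@[S/2,S/2])[:,None]])
    return cv2.warpAffine(np.ascontiguousarray(c["color"][...,::-1]),T,(S,S),flags=cv2.INTER_CUBIC|cv2.WARP_INVERSE_MAP)
E
python3 - <<'E'
from needle import *
from plant import robot
a=np.load("pics/scene0.npz");e=face(a,(236,160,45,45));print(e)
w=np.load("pics/w1.npz");f=face(w,(455,165,115,110));print(f)
r1,r2=rect(a,e),rect(w,f)
cv2.imwrite("pics/n0.png",np.hstack([r1,r2]))
s=robot.read_state();print(s["tool_pos"],s["force"],s["opening"],s["gripper_force"])
for al in range(17,160,10): print(al,np.round([32*np.cos(np.radians(al)),-32*np.sin(np.radians(al))],1),end=" ")
E
```

```text
((254.18663597106934, 178.37788009643555), (30.24658966064453, 37.351016998291016), 2.6610758304595947)
((516.4544410705566, 217.8649444580078), (64.39057922363281, 93.68104553222656), 124.67928314208984)
[ 0.45612625 -0.22515293  0.2859668 ] [-0.67161849 -0.62335422  2.04430956] 0.014429676065898121 0.8498327806591988
17 [30.6 -9.4] 27 [ 28.5 -14.5] 37 [ 25.6 -19.3] 47 [ 21.8 -23.4] 57 [ 17.4 -26.8] 67 [ 12.5 -29.5] 77 [  7.2 -31.2] 87 [  1.7 -32. ] 97 [ -3.9 -31.8] 107 [ -9.4 -30.6] 117 [-14.5 -28.5] 127 [-19.3 -25.6] 137 [-23.4 -21.8] 147 [-26.8 -17.4] 157 [-29.5 -12.5]
```

View pics/n0.png

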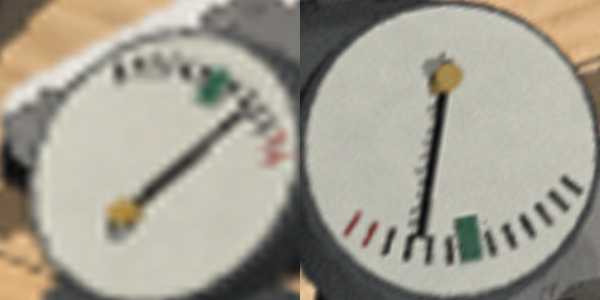

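Scaled to the dial marks, the wrist view gives a needle angle of about +0.29. That's roughly 4.2 mm to release, plus the play. I'll start opening by turning counter-clockwise.

>>> drive_tool:
  moves: [5,0,0,0,0,0,0,5,-2.1,-5.1,0,0,0,0,5,-2.9,-4.8,0,0,0,0,5,-3.8,-4.1,0,0,0,0,5,-4.4,-3.4,0,0,0,0,5,0,0,0,0,0,0]
  grip_force: 20

```text
t: 4.1
tool_pos: [0.4665, -0.2456, 0.2859]
orientation: [-0.254, -3.131, 0.002]
force: [-3.2, -4.4, 4.8]
opening: 0.0136
gripper_force: 20.0
```

```bash
cat > look.py <<'E'
from needle import *
from plant import robot
E0=((254.18663597106934, 178.37788009643555), (30.24658966064453, 37.351016998291016), 2.6610758304595947)
def scene_needle(c,n=None):
    g=cv2.cvtColor(rect(c,E0),cv2.COLOR_BGR2GRAY).astype(np.float32)
    A=np.arange(-20,85,.5);r=np.arange(45,125,2)
    x=125+r[None]*np.sin(np.radians(A))[:,None];y=210-r[None]*np.cos(np.radians(A))[:,None]
    p=cv2.remap(g,x.astype(np.float32),y.astype(np.float32),1).mean(1)
    w=np.clip(p.min()+20-p,0,None);a=(A*w).sum()/w.sum()
    return (a-35)/.93/57.3,a,p.min()
def report():
    c=robot.read_camera("scene");s=robot.read_state();np.savez("pics/last.npz",**c)
    H=np.array([.4872,-.2213]);d=s["tool_pos"][:2]-H
    th=np.degrees(np.arctan2(d[1],d[0]))%360
    t=np.radians(th);print("needle",np.round(scene_needle(c),3),"alpha",round(th-170.6,1),"r",np.linalg.norm(d).round(4),"Ftan(ccw)",round(float(s["force"][:2]@[-np.sin(t),np.cos(t)]),2),"Frad",round(float(s["force"][:2]@[np.cos(t),np.sin(t)]),2),s["force"].round(1),s["opening"],s["gripper_force"],s["t"])
E
python3 - <<'E'
from look import *
print(scene_needle(np.load("pics/scene0.npz")));report()
E
```

```text
(np.float64(0.2983953560111276), np.float64(50.901190126476976), np.float32(70.70654))
needle [-5.1000e-02  3.2261e+01  5.8651e+01] alpha 58.7 r 0.0319 Ftan(ccw) -0.76 Frad 5.83 [-4.4 -3.9  4.4] 0.01335479030099542 20.000625550746918 4.15
```

>>> drive_tool:
  moves: [5,-4.4,-3.5,0,0,0,0,5,-5.3,-1.7,0,0,0,0,5,0,0,0,0,0,0]

```text
t: 4.45
tool_pos: [0.4755, -0.2517, 0.286]
orientation: [0.253, 3.131, -0.001]
force: [-1.6, -1.8, 5.2]
opening: 0.0135
gripper_force: 20.0
```

```bash
python3 -c "
from look import *
report()"
```

```text
needle [-0.479  9.45  63.064] alpha 77.9 r 0.0325 Ftan(ccw) -1.63 Frad 3.22 [-2.7 -2.4  4.4] 0.013693230549583197 20.0005504488945 4.5
```

>>> drive_tool:
  moves: [5,-5.5,-0.9,0,0,0,0,5,-5.6,0.1,0,0,0,0,5,0,0,0,0,0,0]

```text
t: 4.8
tool_pos: [0.4861, -0.254, 0.2859]
orientation: [0.253, 3.131, -0.002]
force: [-2.2, -3.1, 3.5]
opening: 0.0133
gripper_force: 20.0
```

```bash
python3 -c "
from look import *
report()"
```

```text
needle [-0.743 -4.616 52.154] alpha 97.3 r 0.0327 Ftan(ccw) -2.54 Frad 3.13 [-2.7 -3.   3.5] 0.013493439088890658 20.00064879655838 4.85
```

>>> drive_tool:
  moves: [5,-3.3,0.5,0,0,0,0,5,-3.2,0.8,0,0,0,0,5,0,0,0,0,0,0]

```text
t: 5.15
tool_pos: [0.4925, -0.2538, 0.2859]
orientation: [0.253, 3.131, -0.002]
force: [-1.9, -4.6, 3.2]
opening: 0.0142
gripper_force: 20.0
```

```bash
python3 -c "
from look import *
report();c=dict(np.load('pics/last.npz'));d=robot.read_camera('top')
cv2.imwrite('pics/s3.png',np.hstack([crop(c,232,158,90,95,5),cv2.copyMakeBorder(crop(d,245,180,60,95,5),0,0,0,0,0)]))"
```

```text
needle [-0.744 -4.627 51.905] alpha 108.7 r 0.0329 Ftan(ccw) -2.02 Frad 4.24 [-1.3 -4.5  3.9] 0.014053252543847778 20.00084102153778 5.2
```

View pics/s3.png

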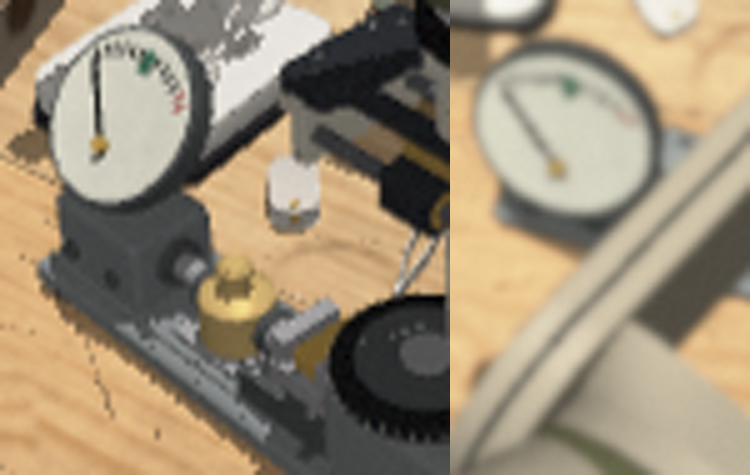

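The needle rests on its first tick in both views, and it stayed put over the last 11°, so the weight is free with about 2 mm of gap. Now I'll wind it up again.

>>> drive_tool:
  moves: [5,5.4,-1.3,0,0,0,0,5,5.8,-0.4,0,0,0,0,5,5.7,0.6,0,0,0,0,5,5.5,1.6,0,0,0,0,5,5.2,2.5,0,0,0,0,5,4.6,3.4,0,0,0,0,5,2.1,2.0,0,0,0,0,5,0,0,0,0,0,0]

```text
t: 6.05
tool_pos: [0.4602, -0.2388, 0.286]
orientation: [0.252, 3.13, 0.001]
force: [4.9, -0.1, 1.9]
opening: 0.0139
gripper_force: 20.0
```

```bash
python3 -c "
from look import *
report()"
```

```text
needle [-0.743 -4.596 50.863] alpha 42.5 r 0.0323 Ftan(ccw) 2.74 Frad -4.15 [ 5.  -0.   2.7] 0.013545207499871684 20.000284016132355 6.1
```

>>> drive_tool:
  moves: [5,1.9,2.1,0,0,0,0,5,1.7,2.3,0,0,0,0,5,0,0,0,0,0,0]

```text
t: 6.4
tool_pos: [0.4577, -0.2342, 0.286]
orientation: [0.252, 3.129, 0.0]
force: [7.3, -1.5, 0.3]
opening: 0.0135
gripper_force: 20.0
```

```bash
python3 -c "
from look import *
report()"
```

```text
needle [-0.549  5.746 66.366] alpha 33.0 r 0.0322 Ftan(ccw) 4.09 Frad -6.29 [ 7.4 -1.2  1. ] 0.013498880406339175 20.000124871730804 6.45
```

>>> drive_tool:
  moves: [5,1.3,2.8,0,0,0,0,5,1.0,3.0,0,0,0,0,5,0,0,0,0,0,0]

```text
t: 6.75
tool_pos: [0.4562, -0.2284, 0.286]
orientation: [0.252, 3.13, -0.001]
force: [6.1, -2.9, 0.5]
opening: 0.0139
gripper_force: 20.0
```

```bash
python3 -c "
from look import *
report()"
```

```text
needle [-0.305 18.76  65.689] alpha 22.3 r 0.0318 Ftan(ccw) 4.41 Frad -5.06 [ 5.9 -3.2 -0.5] 0.01371013147521924 20.00016063451767 6.8
```

>>> drive_tool:
  moves: [5,0.7,2.1,0,0,0,0,5,0.4,2.2,0,0,0,0,5,0,0,0,0,0,0]

```text
t: 7.1
tool_pos: [0.4557, -0.2242, 0.286]
orientation: [0.252, 3.13, -0.002]
force: [5.7, -4.2, 0.3]
opening: 0.0137
gripper_force: 20.0
```

```bash
python3 -c "
from look import *
report();c=dict(np.load('pics/last.npz'));w=robot.read_camera('wrist')
cv2.imwrite('pics/s4.png',np.hstack([rect(c,E0,400),crop(w,440,60,200,200,2)]))"
```

```text
needle [-0.147 27.165 67.44 ] alpha 14.7 r 0.0316 Ftan(ccw) 4.25 Frad -4.96 [ 5.3 -3.8  0.9] 0.013658212087592289 20.000137388706207 7.15
```

View pics/s4.png

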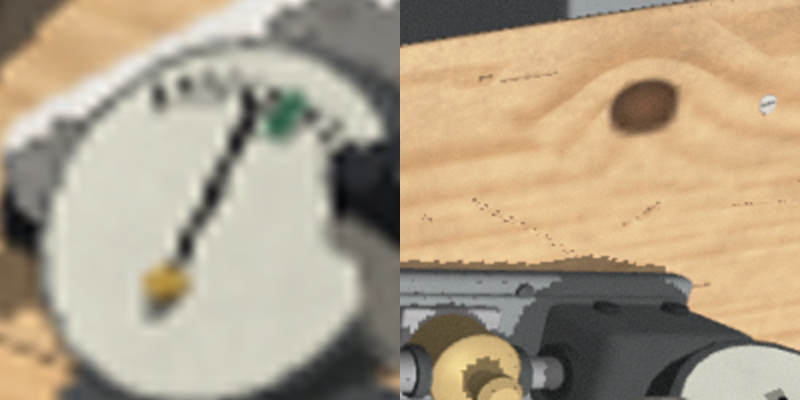

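>>> drive_tool:
  moves: [5,0.3,1.4,0,0,0,0,5,0.2,1.3,0,0,0,0,5,0,0,0,0,0,0]

```text
t: 7.5
tool_pos: [0.4556, -0.2217, 0.286]
orientation: [0.252, 3.13, -0.002]
force: [5.5, -6.0, -0.9]
opening: 0.0137
gripper_force: 20.0
```

```bash
python3 -c "
from look import *
report()"
```

```text
needle [-5.9000e-02  3.1847e+01  7.9652e+01] alpha 10.1 r 0.0316 Ftan(ccw) 5.81 Frad -5.37 [ 5.4 -5.7 -0.8] 0.013426865730476892 20.00012218952179 7.55
```

>>> drive_tool:
  moves: [45,0,0,0,0,0,0,45,0,0,0,0,0,0,45,0,0,0,0,0,0,45,0,0,-40,0,0,0,45,0,0,-40,0,0,0,45,0,0,-39,0,0,0,45,0,40,0,0,0,0,45,0,0,0,0,0,0]

```text
t: 8.35
tool_pos: [0.4623, -0.1793, 0.4059]
orientation: [0.249, 3.13, 0.002]
force: [0.4, 0.0, -0.0]
opening: 0.0452
gripper_force: 0.0
```

```bash
python3 - <<'E'
from look import *
report()
w=robot.read_camera("wrist");np.savez("pics/w5.npz",**w)
w1=np.load("pics/w1.npz")
P=plane(w1,(513,218),.12);uv=proj(w,P)[0];print(uv)
u,v=int(uv[0])-50,int(uv[1])-48
f=face(w,(u-8,v-5,115,106));print(f)
cv2.imwrite("pics/w5.png",np.hstack([rect(w,f,400),rect(np.load("pics/last.npz"),E0,400)]))
E
```

```text
needle [-5.9000e-02  3.1859e+01  7.8266e+01] alpha -48.8 r 0.0481 Ftan(ccw) 1.0 Frad -0.11 [-0.8 -0.6 -0. ] 0.04517048309521795 0.0 8.4
[476.70799777 228.4192693 ]
((480.1441459655762, 228.26511001586914), (67.34219360351562, 91.4404525756836), 124.90949249267578)
```

View pics/w5.png

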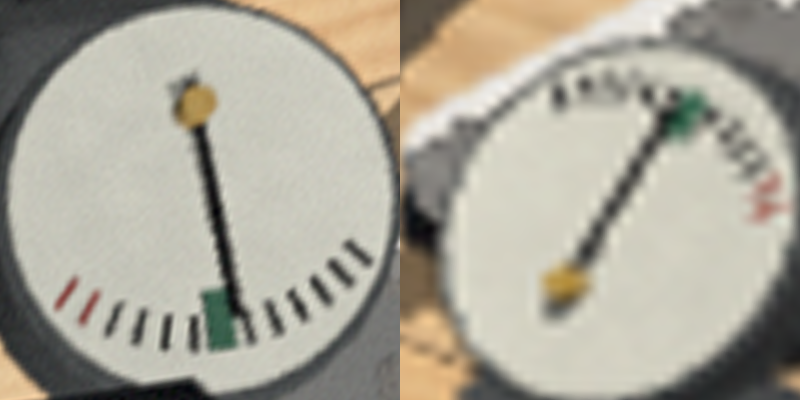

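The wrist view, rectified, has the needle at about −0.08: pivot at (195,105), tip at (236,313), green mark at (219,320). I'll regrip and close about 3° more.

>>> drive_tool:
  moves: [45,0,-40,0,0,0,0,45,0,0,40,0,0,0,45,0,0,40,0,0,0,45,0,0,39,0,0,0,45,0,0,0,0,0,0,5,0,0,0,0,0,0,5,0,0,0,0,0,0,5,0,0,0,0,0,0]

```text
t: 9.25
tool_pos: [0.4551, -0.2216, 0.2855]
orientation: [-0.253, -3.131, -0.001]
force: [-0.4, -0.9, -0.9]
opening: 0.0252
gripper_force: 0.0
```

>>> drive_tool:
  moves: [5,0,0,0,0,0,0,5,0,0,0,0,0,0]

```text
t: 9.45
tool_pos: [0.4551, -0.2219, 0.2857]
orientation: [-0.253, -3.131, 0.002]
force: [-1.0, -4.1, -2.8]
opening: 0.0139
gripper_force: 20.0
```

```bash
python3 -c "
from look import *
report()"
```

```text
needle [-5.9000e-02  3.1833e+01  7.9736e+01] alpha 10.5 r 0.0321 Ftan(ccw) 5.57 Frad 1.59 [-1.5 -5.6 -3.2] 0.013767836228068316 19.99790757894516 9.5
```

>>> drive_tool:
  moves: [5,0.1,0.9,0,0,0,0,5,0.1,0.8,0,0,0,0,5,0,0,0,0,0,0]

```text
t: 9.8
tool_pos: [0.4552, -0.2203, 0.2857]
orientation: [-0.253, -3.131, 0.002]
force: [-0.3, -5.6, -2.9]
opening: 0.0133
gripper_force: 20.0
```

```bash
python3 -c "
from look import *
report()"
```

```text
needle [-1.3000e-02  3.4314e+01  7.4542e+01] alpha 7.6 r 0.0321 Ftan(ccw) 5.9 Frad 0.06 [-0.3 -5.9 -2.3] 0.013894617003377158 19.997438192367554 9.85
```

>>> drive_tool:
  moves: [5,0,0.5,0,0,0,0,5,0,0,0,0,0,0,45,0,0,0,0,0,0,45,0,0,0,0,0,0,45,0,0,0,0,0,0,45,0,0,-40,0,0,0,45,0,0,-40,0,0,0,45,0,0,-39,0,0,0]

```text
t: 10.65
tool_pos: [0.4554, -0.2187, 0.4062]
orientation: [-0.252, -3.131, -0.001]
force: [0.6, -1.1, 0.2]
opening: 0.045
gripper_force: 0.0
```

>>> drive_tool:
  moves: [45,0,40,0,0,0,0,45,0,0,0,0,0,0]

```text
t: 10.85
tool_pos: [0.4628, -0.1772, 0.4069]
orientation: [0.249, 3.128, 0.001]
force: [-0.1, -0.4, -0.3]
opening: 0.0449
gripper_force: 0.0
```

```bash
python3 - <<'E'
from look import *
report()
w=robot.read_camera("wrist");np.savez("pics/w6.npz",**w)
f=((480.1441459655762, 228.26511001586914), (67.34219360351562, 91.4404525756836), 124.90949249267578)
P=plane(np.load("pics/w1.npz"),(516.4,217.9),.12);uv=proj(w,P)[0]
f=face(w,(int(uv[0])-58,int(uv[1])-53,115,106));print(f)
a=cv2.resize(rect(w,f,400),None,fx=1,fy=1)
# block/lug region
Q=plane(np.load("pics/w1.npz"),(378,199),.06);q=proj(w,Q)[0].astype(int)
cv2.imwrite("pics/w6.png",np.hstack([a,crop(w,q[0]-40,q[1]-40,80,80,5)]))
E
```

```text
needle [-3.0000e-03  3.4828e+01  7.0285e+01] alpha -50.6 r 0.0497 Ftan(ccw) -0.35 Frad -0.41 [ 0.5 -0.2  0.2] 0.04505160139964283 0.0 10.9
((477.82514572143555, 227.34955978393555), (67.41107177734375, 91.0850830078125), 125.28443145751953)
```

View pics/w6.png

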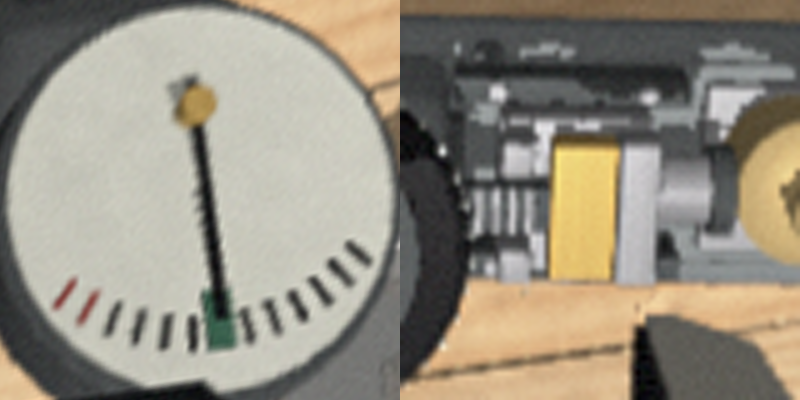

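The needle tip at (221,316) is on the green mark, whose centre is at about (219,320). The brass block is up against the front lug at (615,210). Nothing is in contact with the robot, so I'm handing in.

```bash
python3 -c "
from plant import robot
print(robot.close_job())"
```

```text
the job is handed in; nothing more can be done
None
```

The job is handed in, with no verdict returned: I backed the gauge off until the needle rested and the weight came free, then wound it up to the green mark (camera reading about 0 rad). The last turn was a closing one, the drive block is bearing on the front lug, and the robot was clear of everything at about 11 s.

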